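Third hand at the riveting jig

ROBOT

A 6-joint arm with a two-finger parallel gripper is mounted at the origin on a cart in front of the work surface, level with it; the furniture and walls round the work are solid. World frame = base frame: x ahead of the robot, y to its left, z up, the work surface at z = 0. Lengths are in mm, angles in degrees, forces in N, time in s.
With the tool pointing down it reaches from about 350 to 850 mm from the base axis. Payload 8.1 kg.
Tool frame: the origin (TCP) lies at the very end of the fingers, on their centre line; the grasp point (between the pads) lies 19 mm behind it (r.grip_point_offset is the distance from the TCP to the grasp point, in mm); z points along the fingers, y is the line along which they close (so a half turn about z gives the same grasp; the last joint's range is limited). The gripper opens to 85 mm and grips with 20 to 120 N. Pads are 22 mm wide; open, the fingers measure 114 mm over their backs; the gripper's body (76 mm by 85 mm) begins 54 mm behind the grasp point. The pads swing forward as they close: fully open they stand 13 mm farther back than shut.
Start: joints at [67.586, 7.471, 85.268, -0, 87.261, -4.893], TCP at [180.612, 572.175, 231.292] pointing down, gripper open.
Joint ranges: [-169.43, 169.43], [-51.17, 129.36], [1.28, 143.12], [-76.62, 256.62], [0, 156.53], [-152.29, 152.29]. Speed limits (degrees/s): [136.94, 136.94, 159.86, 180, 180, 180].

INTERFACE

Orientations are given as [roll, pitch, yaw] about the fixed x, y, z axes, in that order (R = Rz(yaw) Ry(pitch) Rx(roll)).
In Python, from bench import status, eyes, r gives the robot as it stands.
- The arm moves only by the shell command python3 -m handwheel 'ROWS' [FORCE]. ROWS is a JSON object whose one key "series" holds a list that holds one entry, the list of rows, each a list of 7 numbers: the shift along the tool's x, y, z in cm, then the turn, a rotation vector about the tool's x, y, z in rad, then the opening, from 0 (shut) to 1 (fully open). In form: {"series": [[[tx, ty, tz, rx, ry, rz, claw], ...]]}. A call has 1 to 12 rows; each row is the pose to reach, as a shift and turn from the pose commanded when the call began, along the tool's axes at that moment; what a row does not reach only later rows make up. A row lasts 1/8 s, in which the tool goes at most 62.5 mm and 10.7 degrees, less where a joint would pass 70% of its speed; a pose out of reach is approached as far as the arm can. A call with a gripper value outside its range is refused whole. The fingers move at their own pace and stop on an object; FORCE is the grip in N (left out, the last holds). Time passes only in rows, so rows that repeat a pose let the fingers close. It gives the time, the measured TCP pose, the force, the opening and the grip force at its end, in the units of the state.
- status.sense(): the state, without advancing time (a new reading comes with each control period).
- eyes.snapshot(name): name is "side" or "top" or "wrist"; returns a dict with "img" (420x560x3 uint8, red, green, blue), "mtx" (3x3 intrinsics, pixels), "k1" (the pictures are not rectified: a ray, as slopes to the right and down, at radius r is drawn at 1 + k1 r^2 times it, then the intrinsics apply), "R" (3x3) and "t" (3): a world point X has camera coordinates R X + t. Camera axes: x right, y down, z forward; pixel columns grow to the right and rows downward; lengths in mm; the calibration is good to about 2 mm. A picture is of the moment at which its call begins. There is no depth.
- r.hand_in(): hands the job in; it is judged then, once.
The state is a dict: "time": time; "joint_pos": joint angles; "qd": joint speeds; "joint_efforts": joint torques, N m; "tool_pos": TCP position; "tcp_rot": TCP orientation; "ft_force": force on the tool from outside, world axes, zero at the start; "wrist_torque": the same for the moment, N m; "finger_gap": finger opening in mm; "grip_force": force on a finger pad.
Only numpy, scipy, OpenCV 4.12 (cv2) and the standard library are available. Lean on these libraries where they do the work, as an engineer would, in place of code of your own. Each camera call takes 0.05 s, during which the arm holds its last target. There are 200 camera calls.

TASK

Lift the steel knee-joint bar out of the grey catch tray, lay it flat along the rest rib of the riveting jig with one end between the two guide rails, and push it endwise against the sprung stop until the red pointer stands in the green zone (about 10 N), never hard enough to drive the stop nearly to the end of its travel. Finish while you are still holding it pressed like that, steadily, so that I can rivet it; leave the green tin, the coupling and the trimmer where they are.

Things in the scene. Friction and masses are not known exactly. Their poses are not given: they have to be found in the camera images.
- knee_bar: Loose rigid steel knee-joint bar, 200 mm long, about 0.16 kg. Origin: middle of its underside; y along it (ends at y = -100 and +100 mm), z up as it lies. The +y half is a flat strip 17 mm wide, z = 0 to 4 mm. A round disc 26 mm wide lies at y = -18 to 8 mm, top 12 mm. It starts flat in the tray, its +y end towards the tray's +x. Either end may go to the stop.
- bar_grip (a point): A good grip point on the knee bar, at its y = -35 mm, 6 mm above its underside; axes as the bar's. The -y half here is a strip 17 mm wide raised to z = 4.5 to 9 mm, with a gap below it, resting on a small foot under its end (y = -97 to -77 mm). Grip it across its width.
- catch_tray: Fixed shallow open grey tray on the bench, 246 mm (its x) by 136 mm (its y) outside, 18 mm high, walls and floor 3 mm thick. Origin: centre of its underside. Between tray and jig, on the robot's side, a fixed bench vice stands 112 mm high (about x = 0.24 to 0.53, y = -0.13 to 0.05 m of the world): pass above or beyond it.
- jig: Fixed riveting jig. Origin: on the underside, on the centre line; x is the pressing direction, towards the stop; z up. Dark base plate 86 mm wide, x = -135 to 165 mm, top at z = 4 mm. Two guide rails, x = 60 to 98 mm, leave a slot 27 mm wide (y = -13.5 to 13.5 mm) centred on the line; tops at z = 22 mm, screw heads to 24 mm.
- jig_axis (a point): Point on top of the jig's rest rib, on the centre line, 12 mm above the jig's origin; axes as the jig's. The bright rib is 14 mm wide and runs from the jig's x = -120 to 96 mm; the bar lies on it. A bar that just touches the stop at rest has its origin at this point.
- stop_face (a point): Point on the front face of the sprung stop, on the centre line, 2.5 mm above the rib top; moves with the stop; at rest 100 mm from the jig origin along x. The stop is a steel pad 44 mm wide, 24 mm high. Behind it a blue housing, jig x = 128 to 163 mm, 52 mm wide, 33 mm high, with a white scale and green zone (x = 142 to 150 mm) on top.
- stop (a joint): Travel of the sprung stop along the jig's +x, in m: 0 at rest, 0.022 at the end. The spring gives 1.0 N per mm with no preload, so 10 N is 0.010 m. The red pointer on the pad reaches back over the blue housing, its tip 36 mm behind the pad's face; it is in the green zone from 0.006 to 0.014 m.
- rivet_tin: Loose low round tin with a green lid, 65 mm across, 27 mm high, a bystander. Origin: centre of its underside.
- coupling: Loose small tube coupling, nickel and brass coloured, 42 x 19 x 17 mm, a bystander. Origin: middle of its underside.
- trim_tool: Loose battery trimmer, navy and grey grip, 143 x 32 x 30 mm, a bystander. Origin: middle of its underside.

How it is judged (in metres and radians):
On the way:
1. the bar is lifted out of the tray (height (world z) of knee_bar above 0.03 m and contact force between knee_bar and catch_tray below 0.01 N), for 0.1 s.
At the end, for the whole second after the job is handed in: The robot's fingers still hold the bar so that it pushes the sprung stop with 6 to 14 N (stop travel 6 to 14 mm, pointer in the green zone); the bar lies on the rest rib (within 5 mm in height, flat within 0.1 rad), along the jig's axis within 0.1 rad and centred on it within 7 mm, and it is still (value of joint stop between 0.006 and 0.014 m and contact force between knee_bar and stop between 6 and 14 N and contact force between the fingers and knee_bar above 2 N and y of knee_bar in the frame of jig between -0.007 and 0.007 m and z of knee_bar in the frame of jig between 0.009 and 0.017 m and angle between the y axis of knee_bar and the x axis of jig, either way round below 0.1 rad and angle between knee_bar's own z axis and vertical below 0.1 rad and linear speed of knee_bar below 0.01 m/s); the arm keeps its last pose, push and grip.
It fails at once if the stop is driven nearly to the end of its travel (over 19 of 22 mm) (value of joint stop above 0.019 m).
It fails at once if the tin, the coupling or the trimmer is moved by more than 25 mm (distance of any of rivet_tin, coupling, trim_tool from where it was at the start of the episode above 0.025 m).
It also fails if it takes over 38 s, if anything falls off the work surface, if the arm or the gripper's body presses on something with over 40 N, if the wrist force passes 120 N, or if a joint passes its speed limit or range.

## Working session

There is one attempt and no reset: what is moved stays moved. The work goes in short steps, Python scripts to look and compute and a shell command to move; the robot and the scene stay as the last step left them, time stands still between calls to the robot, and variables do not carry over. Pictures are saved under pics/ and viewed, at most 10 in all, crops included, and the job is handed in when it is done.

```bash
mkdir -p pics; ls; cat > h.py <<'E'
import numpy as np, cv2
from bench import status, eyes, r
def snap(n,f=None):
    s=eyes.snapshot(n)
    for k in('mtx','R','t'): s[k]=np.array(s[k],float)
    if f: cv2.imwrite('pics/'+f,cv2.cvtColor(np.array(s['img']),cv2.COLOR_RGB2BGR)); np.save('pics/'+f[:-4]+'.npy',s,allow_pickle=True)
    return s
def load(f): return np.load('pics/'+f+'.npy',allow_pickle=True).item()
def ray(s,uv):
    K=s['mtx'];d=np.array([(uv[0]-K[0,2])/K[0,0],(uv[1]-K[1,2])/K[1,1]]);u=d.copy()
    for _ in range(30): u=d/(1+s['k1']*(u@u))
    t=s['t'].ravel()
    return -s['R'].T@t, s['R'].T@np.array([u[0],u[1],1])
def onz(s,uv,z):
    o,d=ray(s,uv); return o+d*(z-o[2])/d[2]
def tri(s1,p1,s2,p2):
    o1,d1=ray(s1,p1);o2,d2=ray(s2,p2)
    x=np.linalg.lstsq(np.c_[d1,-d2],o2-o1,rcond=None)[0]
    a,b=o1+d1*x[0],o2+d2*x[1]; return (a+b)/2,np.linalg.norm(a-b)
def proj(s,X):
    c=s['R']@np.array(X,float)+s['t'].ravel();u=c[:2]/c[2];u=u*(1+s['k1']*(u@u));return s['mtx'][:2,:2]@u+s['mtx'][:2,2]
E
python3 - <<'E'
from h import *
for n in('side','top','wrist'):
    s=snap(n,n+'0.png'); print(n,-s['R'].T@s['t'].ravel(),s['R'][2])
print(status.sense())
E
```

```text
pics
side [  346.91332132 -1284.7619533    786.69103747] [ 0.16765634  0.84885404 -0.50133639]
top [ 400.18524746  -13.81230241 1317.4258136 ] [ 0.12773574 -0.00966475 -0.99176115]
wrist [100.88724891 597.21807379 371.64922358] [ 0.30823025 -0.09966517 -0.94607662]
{'time': 0.15, 'joint_pos': array([ 6.75879999e+01,  7.50560545e+00,  8.53143740e+01,  9.08687027e-04,
        8.72600866e+01, -4.89129913e+00]), 'qd': array([-0.03972655, -0.17587145, -0.21863436,  0.11014014, -0.06254106,
        0.0662914 ]), 'joint_efforts': array([ 5.01342092e-04, -5.70060468e+01, -5.01162744e+01, -2.01456260e-04,
        9.50161018e-03, -3.83746112e-05]), 'tool_pos': array([180.43005711, 571.80133794, 230.48632948]), 'tcp_rot': array([-1.79920303e+02, -7.73115932e-03,  1.62479250e+02]), 'ft_force': array([0.39444508, 0.10973813, 0.22035785]), 'wrist_torque': array([-0.01065532, -0.02004465, -0.00180527]), 'grip_force': 0.0, 'finger_gap': 85.124117056016}
```

View pics/top0.png

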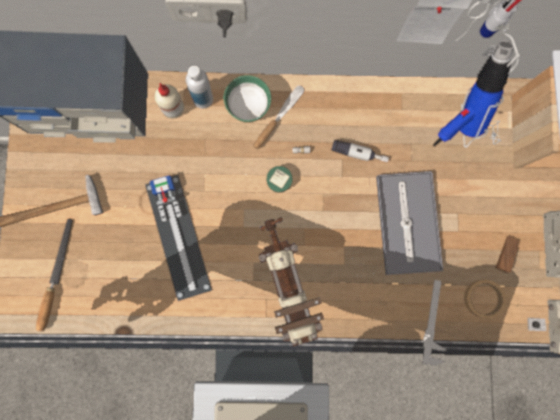

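View pics/side0.png

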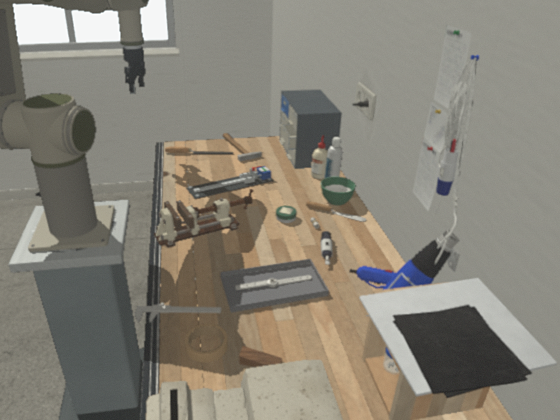

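View pics/wrist0.png

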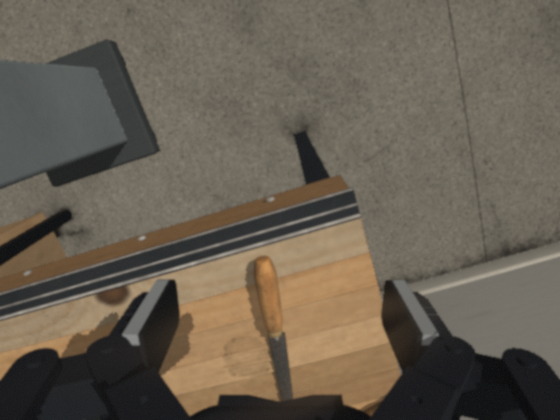

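Top view: tray at about px (410,222) with the bar from (402,182) to (411,262) and its disc near (406,223). The jig runs from (195,295) up to its blue housing near (162,185), and the vice is between them. The side view shows the tray at (275,283), bar (240–310, 282), jig (230,182). The wrist camera sees only the bench edge.

```bash
python3 - <<'E'
from h import *
t=load('top0');s=load('side0')
def c(im,x0,y0,w,h,k): return cv2.cvtColor(cv2.resize(np.array(im)[y0:y0+h,x0:x0+w],None,fx=k,fy=k,interpolation=cv2.INTER_CUBIC),cv2.COLOR_RGB2BGR)
A=c(t['img'],370,165,80,115,3.4)[:390]; B=c(t['img'],140,170,80,130,3)
C=c(s['img'],215,255,120,60,3.2); D=c(s['img'],180,160,100,40,3.6)
out=np.zeros((580,700,3),np.uint8)
out[:A.shape[0],:A.shape[1]]=A; out[:B.shape[0],275:275+B.shape[1]]=B
out[392:392+C.shape[0]-8,:C.shape[1]]=C[:184-0][:C.shape[0]-8]; out[400:400+D.shape[0],388:388+312]=D[:,:312]
cv2.imwrite('pics/mont.png',out)
def bar(s,x0,y0,x1,y1,th):
    im=np.array(s['img']);m=np.zeros(im.shape[:2],np.uint8);m[y0:y1,x0:x1]=(im[y0:y1,x0:x1].min(2)>th)*255
    n,l,st,ce=cv2.connectedComponentsWithStats(m);i=1+np.argmax(st[1:,4]);p=np.argwhere(l==i)[:,::-1].astype(float)
    c0=p.mean(0);u=np.linalg.svd(p-c0,full_matrices=False)[2][0];q=(p-c0)@u
    print(st[i],c0,u,cv2.minAreaRect(p.astype(np.float32)))
    v=np.array([-u[1],u[0]])
    e=[]
    for sgn in(1,-1):
        k=p[(sgn*q)>(sgn*q).max()-1.5];e.append(k.mean(0))
    return sorted(e,key=lambda a:a[1] if s is t else -a[0]),c0
et,ct=bar(t,390,178,420,268,130);es,cs=bar(s,232,270,318,296,130)
print(et,es)
for a,b in zip(et,es): print(tri(t,a,s,b),onz(t,a,9))
for b in ct,: print(onz(t,b,10))
# tray corners rough and jig housing (blue)
for n,S,bx in(('t',t,(145,170,215,300)),('s',s,(185,160,280,200))):
    h=cv2.cvtColor(np.array(S['img']),cv2.COLOR_RGB2HSV);x0,y0,x1,y1=bx
    for nm,lo,hi in(('blue',(95,90,60),(125,255,255)),('green',(40,80,60),(85,255,255)),('red',(0,130,90),(8,255,255))):
        m=cv2.inRange(h,lo,hi)[y0:y1,x0:x1];p=np.argwhere(m)[:,::-1]+[x0,y0]
        if len(p):print(n,nm,len(p),p.mean(0))
E
```

```text
[ 390  178   30   80 2125] [404.31576471 214.43388235] [0.00492393 0.99998788] ((404.5, 217.5), (79.0, 29.0), 90.0)
[240 274  72  14 350] [275.59142857 280.93714286] [-0.99152575  0.12991027] ((275.3905029296875, 280.55108642578125), (6.533574104309082, 71.79290008544922), 83.41805267333984)
[array([404.5, 178.5]), array([409.9, 256.4])] [array([310.33333333, 276.5       ]), array([240.57142857, 285.71428571])]
(array([ 645.35085368, -342.75539146,   11.01177645]), np.float64(9.060736399516346)) [ 650.31015336 -344.0715751     9.        ]
(array([ 458.1609516 , -354.10376095,   12.47535153]), np.float64(1.7359687677934332)) [ 457.44642743 -354.93620429    9.        ]
[ 560.16220246 -342.41662758   10.        ]
t blue 113 [162.56637168 185.08849558]
t green 21 [160.52380952 183.95238095]
t red 23 [164.26086957 198.17391304]
s blue 63 [264.57142857 174.14285714]
s red 6 [253.5 168. ]
```

View pics/mont.png

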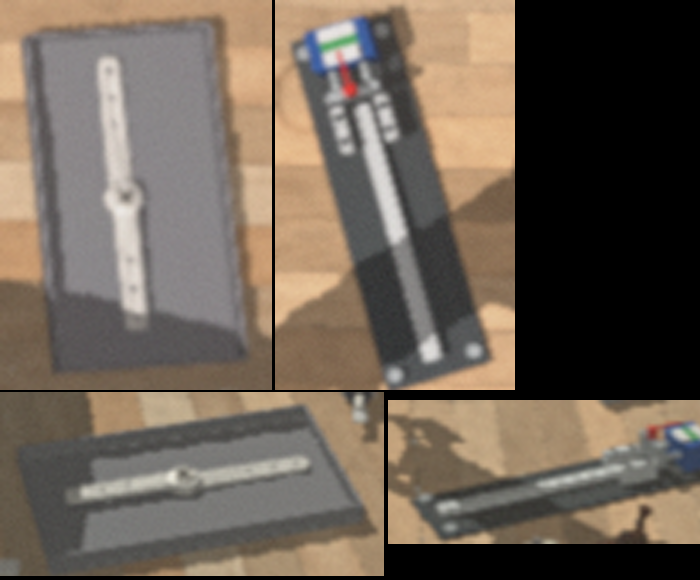

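The montage shows the bar's far end at top px (401.8,181.8), near end (410.6,261.5) and disc (406.5,223). The jig's rib runs from (191.7,288) to (169.5,205), with the stop, red pointer and blue housing at the far (+x) end.

```bash
python3 - <<'E'
from h import *
t=load('top0');s=load('side0')
M=lambda x,y:(370+x/3.4,165+y/3.4); N=lambda x,y:(140+(x-275)/3,170+y/3)
S=lambda x,y:(215+x/3.2,255+(y-392)/3.2); J=lambda x,y:(180+(x-388)/3.6,160+(y-400)/3.6)
P=dict(far=(M(108,57),S(309,463)),disc=(M(124,197),S(184,478)),near=(M(138,328),S(68,495)))
for k,(a,b) in P.items(): print(k,tri(t,a,s,b),onz(t,a,7))
P=dict(ribnear=(N(431,360),J(438,508)),ribfar=(N(363,105),J(633,465)))
for k,(a,b) in P.items(): print(k,tri(t,a,s,b),onz(t,a,12))
for q in((295,47),(403,12),(490,352),(390,386)): print('jigcorner',onz(t,N(*q),4))
for q in((25,28),(213,20),(245,355),(53,370)): print('tray',onz(t,M(*q),18 if 1 else 0))
E
```

```text
far (array([ 644.16724445, -338.63478067,    4.28047385]), np.float64(2.7025828145685504)) [ 642.30315501 -337.71501161    7.        ]
disc (array([ 540.13420081, -347.7239893 ,    9.35051084]), np.float64(1.7192838142268212)) [ 539.5239714  -348.21210305    7.        ]
near (array([ 446.54161481, -356.06499642,   10.77622957]), np.float64(2.859074840082991)) [ 445.24435967 -356.94091995    7.        ]
ribnear (array([366.74578442, 172.76105022,   8.41087406]), np.float64(1.4989203463150012)) [366.09016183 172.27542022  12.        ]
ribfar (array([566.63538077, 237.09031628,   8.11361837]), np.float64(10.051499937774704)) [571.17763437 236.04787657  12.        ]
jigcorner [619.33714237 295.42767862   4.        ]
jigcorner [650.76611352 208.03618982   4.        ]
jigcorner [373.04266514 126.20528486   4.        ]
jigcorner [344.74626051 205.35408963   4.        ]
tray [ 660.46629922 -274.97307179   18.        ]
tray [ 669.0868066  -411.21574394   18.        ]
tray [ 427.55434897 -429.25234703   18.        ]
tray [ 413.85600371 -293.47864807   18.        ]
```

Bar's raised (-y) end is towards the robot (z 11 against 4, and a disc-to-end ratio of 104:94). It lies at 5° yaw, grip ≈ (510,-350). Jig yaw ≈ 17.3°, origin ≈ (481,207). Now moving.

```bash
cat >> h.py <<'E'
from scipy.spatial.transform import Rotation as Ro
def row(p,yaw,frm=None):
    st=status.sense(); p0,e=frm or (st['tool_pos'],st['tcp_rot'])
    A=Ro.from_euler('xyz',e,degrees=True);B=Ro.from_euler('xyz',[180,0,yaw],degrees=True)
    print(np.round(A.inv().apply(np.array(p)-p0)/10,2),np.round((A.inv()*B).as_rotvec(),4))
E
python3 - <<'E'
from h import *
row([480,150,240],172)
row([510,-350,140],185,([480,150,240],[180,0,172]))
E
```

```text
[-41.27 -31.21  -0.91] [-0.0014 -0.0003 -0.1662]
[ -9.93 -49.1   10.  ] [-0.      0.     -0.2269]
```

```bash
python3 -m handwheel '{"series": [[[-41.3,-31.2,-0.9,0,0,-0.166,0.5],[-41.3,-31.2,-0.9,0,0,-0.166,0.5],[-41.3,-31.2,-0.9,0,0,-0.166,0.5],[-41.3,-31.2,-0.9,0,0,-0.166,0.5],[-41.3,-31.2,-0.9,0,0,-0.166,0.5],[-41.3,-31.2,-0.9,0,0,-0.166,0.5],[-41.3,-31.2,-0.9,0,0,-0.166,0.5],[-41.3,-31.2,-0.9,0,0,-0.166,0.5],[-41.3,-31.2,-0.9,0,0,-0.166,0.5]]]}' 60
python3 -m handwheel '{"series": [[[-9.9,-49.1,0,0,0,-0.227,0.5],[-9.9,-49.1,0,0,0,-0.227,0.5],[-9.9,-49.1,0,0,0,-0.227,0.5],[-9.9,-49.1,0,0,0,-0.227,0.5],[-9.9,-49.1,0,0,0,-0.227,0.5],[-9.9,-49.1,0,0,0,-0.227,0.5],[-9.9,-49.1,0,0,0,-0.227,0.5],[-9.9,-49.1,0,0,0,-0.227,0.5],[-9.9,-49.1,10,0,0,-0.227,0.5],[-9.9,-49.1,10,0,0,-0.227,0.5],[-9.9,-49.1,10,0,0,-0.227,0.5],[-9.9,-49.1,10,0,0,-0.227,0.5]]]}'
python3 - <<'E'
from h import *
snap('wrist','w1.png')
print(status.sense())
E
```

```text
time: 1.27
tool_pos: [481.8, 147.3, 240.1]
tcp_rot: [-180.0, -0.0, 171.8]
ft_force: [-0.2, 0.8, 0.2]
finger_gap: 43.1
grip_force: 0.0
time: 2.78
tool_pos: [511.2, -349.5, 142.2]
tcp_rot: [-179.9, 0.1, -175.0]
ft_force: [0.2, 0.0, 0.6]
finger_gap: 42.6
grip_force: 0.0
{'time': 2.825, 'joint_pos': array([-3.91093620e+01,  1.34588487e+01,  8.78710128e+01,  8.74676612e-03,
        7.84553786e+01, -1.34157600e+02]), 'qd': array([-0.13920094, -0.67275563, -0.47974121, -0.01341574, -0.22969177,
       -0.02667063]), 'joint_efforts': array([-1.40872370e-01, -5.83923912e+01, -4.65109348e+01, -5.32973965e-03,
        6.42884150e-02,  7.69963284e-03]), 'tool_pos': array([ 511.70004305, -349.93167559,  143.14712201]), 'tcp_rot': array([-1.79856543e+02,  1.60048798e-01, -1.74953296e+02]), 'ft_force': array([-0.0010703 , -0.15386266,  0.12212381]), 'wrist_torque': array([-1.31097454e-05, -2.49579293e-02, -1.60118548e-02]), 'grip_force': 0.0, 'finger_gap': 42.57432982986553}
```

View pics/w1.png

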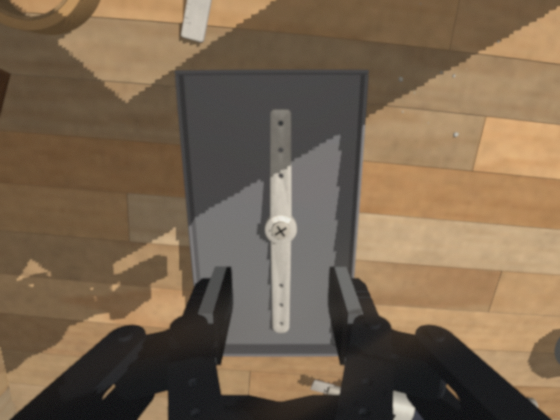

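The wrist image shows the bar vertical from (281,110), which is the raised end on the robot's side, in shadow, to (282,332). The disc is at (281,230), midway between the fingers.

```bash
python3 - <<'E'
from h import *
w=load('w1');t=load('top0');s=load('side0')
print('dir',w['R'])
M=lambda x,y:(370+x/3.4,165+y/3.4); S=lambda x,y:(215+x/3.2,255+(y-392)/3.2)
T={'near':(281,110,12,M(138,328),S(68,495)),'far':(282,332,7,M(108,57),S(309,463)),'disc':(281,230,15,M(124,197),S(184,478))}
Q={}
for k,(u,v,z,m,ss) in T.items(): Q[k]=onz(w,(u,v),z); print(k,Q[k],tri(w,(u,v),t,m),tri(w,(u,v),s,ss))
d=Q['far']-Q['near'];print(np.linalg.norm(d[:2]),np.degrees(np.arctan2(d[1],d[0])))
for q in((281,150),(281,190),(281.5,280)): print(onz(w,q,12))
E
```

```text
dir [[-0.08716024  0.9961932  -0.00148484]
 [ 0.94196936  0.08290088  0.32530165]
 [ 0.32418638  0.0269547  -0.94560913]]
near [ 444.75818352 -354.76741815   12.        ] (array([ 444.76767691, -354.80854838,   15.05162209]), np.float64(0.4017409314078701)) (array([ 446.50296603, -354.84250082,    9.72691389]), np.float64(3.204420527868307))
far [ 642.17994604 -336.37978734    7.        ] (array([ 641.82162723, -336.93450495,    7.98029596]), np.float64(1.1789014843996264)) (array([ 646.24890435, -335.96039238,    2.0531805 ]), np.float64(0.37904982137196036))
disc [ 537.57295972 -346.56848546   15.        ] (array([ 538.77782674, -346.63419893,   12.49335209]), np.float64(0.46334147930838526)) (array([ 540.9193842 , -346.24538347,    7.9565506 ]), np.float64(0.8681047608198164))
198.27621461503185 5.32111036665729
[ 473.95420528 -352.1881412    12.        ]
[ 505.18739461 -349.42798252   12.        ]
[ 584.76297505 -341.96281182   12.        ]
```

```bash
python3 - <<'E'
from h import *
print(status.sense()['tool_pos']); row([508.5,-348.8,40],185.3)
E
```

```text
[ 511.70004305 -349.93167559  143.14712201]
[ 0.34  0.17 10.31] [-0.0025  0.0028 -0.0044]
```

```bash
python3 -m handwheel '{"series": [[[0.3,0.15,6,0,0,-0.005,0.5],[0.3,0.15,10,0,0,-0.005,0.5],[0.3,0.15,10.2,0,0,-0.005,0.5],[0.3,0.15,10.2,0,0,-0.005,0.5],[0.3,0.15,10.2,0,0,-0.005,0.5]]]}'
python3 - <<'E'
from h import *
s=status.sense();print(s['tool_pos'],s['tcp_rot'],s['ft_force']); row([508.5,-348.8,5.5],185.3)
w=snap('wrist','w2.png')
for k,X in dict(disc=(538.5,-346.2,15),near=(443.8,-355,12),grip=(508.5,-348.8,12)).items(): print(k,proj(w,X))
E
```

```text
time: 3.45
tool_pos: [509.1, -350.0, 41.9]
tcp_rot: [-179.8, 0.2, -174.7]
ft_force: [0.2, 0.5, -0.0]
finger_gap: 42.7
grip_force: 0.0
[ 509.08739602 -349.98009258   41.86457891] [-179.7822197     0.22114986 -174.70861405] [ 0.23246489  0.45299948 -0.04685887]
[0.06 0.14 3.64] [-0.0038  0.0039 -0.0002]
disc [282.17643895 305.10465553]
near [282.36198295 126.35700744]
grip [282.58467024 252.76581753]
```

View pics/w2.png

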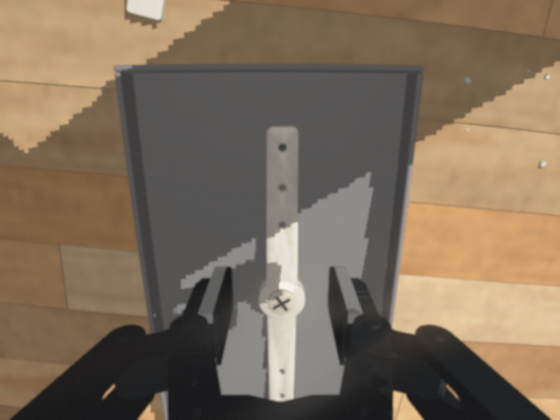

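The bar is centred between the fingers (near end (282,127), disc (282,300)), within a few pixels of prediction. Now descending and gripping.

```bash
python3 -m handwheel '{"series": [[[0,0.1,2,0,0,0,0.5],[0,0.1,3.2,0,0,0,0.5],[0,0.1,3.6,0,0,0,0.5],[0,0.1,3.6,0,0,0,0.5],[0,0.1,3.6,0,0,0,0],[0,0.1,3.6,0,0,0,0],[0,0.1,3.6,0,0,0,0],[0,0.1,3.6,0,0,0,0],[0,0.1,3.6,0,0,0,0],[0,0.1,3.6,0,0,0,0]]]}' 70
```

```text
time: 4.75
tool_pos: [507.9, -348.1, 3.6]
tcp_rot: [-179.9, 0.1, -174.7]
ft_force: [-1.6, 2.1, 9.0]
finger_gap: 13.7
grip_force: 68.7
```

```bash
python3 -m handwheel '{"series": [[[0,0,-0.5,0,0,0,0],[0,0,-1.5,0,0,0,0],[0,0,-3,0,0,0,0],[0,0,-6,0,0,0,0],[0,0,-9,0,0,0,0],[0,0,-9,0,0,0,0],[0,0,-9,0,0,0,0]]]}'
python3 - <<'E'
from h import *
w=snap('wrist','w3.png')
E
```

```text
time: 5.62
tool_pos: [506.6, -347.2, 91.7]
tcp_rot: [180.0, -0.0, -174.7]
ft_force: [0.0, -0.3, -3.3]
finger_gap: 14.3
grip_force: 68.4
```

View pics/w3.png

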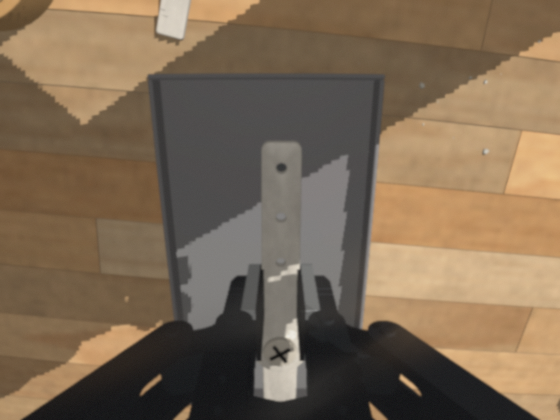

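The bar is lifted, held between the pads: raised end at (281,142), disc cross at (280,353). Checking for pitch and slip.

```bash
python3 - <<'E'
from h import *
w=load('w3');s=status.sense();p=s['tool_pos'];print(p)
for nm,q,z in(('near',(281,142),8.4),('disc',(280,353),11.4)):
    X=onz(w,q,p[2]+z);print(nm,Ro.from_euler('xyz',s['tcp_rot'],degrees=True).inv().apply(X-p))
g=cv2.cvtColor(np.array(w['img']),cv2.COLOR_RGB2GRAY).astype(float)
G=cv2.GaussianBlur(g,(3,3),0)
for v in(152,160,185,195,205,230,240):
    d=np.abs(np.gradient(G[v,:]));l=250+np.argmax(d[250:275]);rr=288+np.argmax(d[288:315])
    a=ray(w,(l,v))[1];b=ray(w,(rr,v))[1];a/=-a[2];b/=-b[2]
    o=ray(w,(l,v))[0];h=17/np.linalg.norm(a-b);print(v,l,rr,(l+rr)/2,'z of strip rel tcp',o[2]-h-p[2])
s=snap('side','s3.png');im=np.array(s['img']);c=np.rint(proj(s,(540,-347,100))).astype(int);print(c)
cv2.imwrite('pics/s3c.png',cv2.cvtColor(cv2.resize(im[c[1]-50:c[1]+50,c[0]-70:c[0]+70],None,fx=5,fy=5,interpolation=cv2.INTER_CUBIC),cv2.COLOR_RGB2BGR))
E
```

```text
[ 506.14645917 -346.81184065   90.87592307]
near [ 6.34045557e+01 -4.53398643e-03 -8.30270033e+00]
disc [-29.84693122  -0.44201369 -11.44650329]
152 261 301 281.0 z of strip rel tcp -10.505730712427805
160 261 301 281.0 z of strip rel tcp -9.450080756130063
185 261 302 281.5 z of strip rel tcp -2.490166791340357
195 261 301 281.0 z of strip rel tcp -4.752651867943257
205 256 301 278.5 z of strip rel tcp 12.790511442916426
230 261 300 280.5 z of strip rel tcp -3.572014453774358
240 260 301 280.5 z of strip rel tcp 4.9071024662874265
[273 253]
```

View pics/s3c.png

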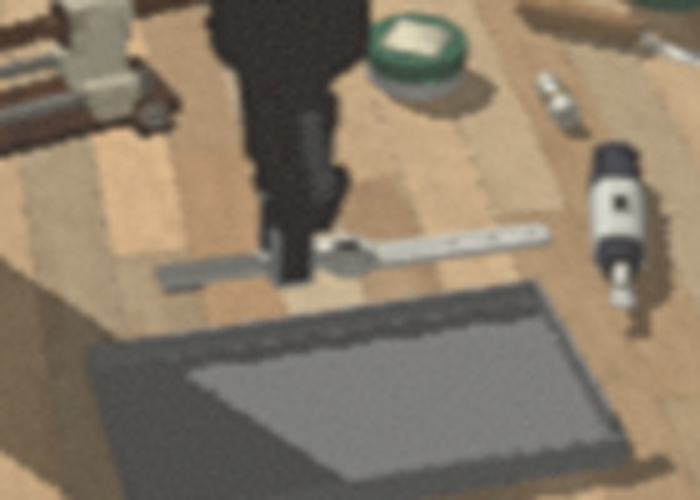

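The side crop shows the bar held near level in the air, clear of the tray, from (160,275) to (550,233) in the crop.

```bash
python3 - <<'E'
from h import *
s=load('s3');a=np.radians(5.3);u=np.array([np.cos(a),np.sin(a),0]);n=np.array([-u[1],u[0],0]);p=np.array([506.1,-346.8,90.9])
for q in((160,276),(551,234),(345,252)):
    for dn in(8.5,):
        o,d=ray(s,(203+q[0]/5,203+q[1]/5)); k=((p-o)@n)/(d@n);X=o+k*d;print((X-p)@u,X[2]-p[2])
E
```

```text
-59.680290626842485 6.16095194231761
139.8203273711779 -3.241899414793835
32.395680588274836 4.3726949036204985
```

```bash
python3 - <<'E'
from h import *
row([480,-250,240],187); row([440,100,240],197.3);row([400,180,150],197.3)
E
```

```text
[  1.73   9.89 -14.92] [ 0.002 -0.002 -0.03 ]
[  2.49  45.11 -14.86] [ 0.0021 -0.0018 -0.2097]
[ 5.72 53.43 -5.83] [ 0.0021 -0.0018 -0.2097]
```

```bash
python3 -m handwheel '{"series": [[[0,0,-5,0,0,0,0],[0.5,1,-10,0,0,0,0],[1,4,-14,0,0,-0.02,0],[1.7,9,-15,0,0,-0.05,0],[1.8,14,-15,0,0,-0.08,0],[2,19,-15,0,0,-0.1,0],[2.1,24,-15,0,0,-0.13,0],[2.3,29,-15,0,0,-0.16,0],[2.4,34,-15,0,0,-0.18,0],[2.5,39,-15,0,0,-0.2,0],[2.5,43,-15,0,0,-0.21,0],[2.5,45,-15,0,0,-0.21,0]]]}'
python3 - <<'E'
from h import *
row([400,180,150],197.3)
E
```

```text
time: 7.22
tool_pos: [439.5, 100.3, 240.9]
tcp_rot: [180.0, -0.1, -162.6]
ft_force: [0.3, -0.6, -1.9]
finger_gap: 14.2
grip_force: 68.7
[1.36 8.78 9.1 ] [ 0.0009 -0.0022  0.0025]
```

```bash
python3 -m handwheel '{"series": [[[0.7,4,0,0,0,0.002,0],[1.4,8,0,0,0,0.002,0],[1.4,8.8,3,0,0,0.002,0],[1.4,8.8,6,0,0,0.002,0],[1.4,8.8,9,0,0,0.002,0],[1.4,8.8,9,0,0,0.002,0],[1.4,8.8,9,0,0,0.002,0]]]}'
python3 - <<'E'
from h import *
s=status.sense();print(s['tool_pos'],s['tcp_rot'])
w=snap('wrist','w4.png');t=snap('top','t4.png')
a=np.array(w['img']);b=cv2.resize(np.array(t['img'])[165:305,135:225],None,fx=2.6,fy=2.6,interpolation=cv2.INTER_CUBIC)
o=np.zeros((420,800,3),np.uint8);o[:,:560]=a;o[:b.shape[0],562:562+b.shape[1]]=b
cv2.imwrite('pics/m4.png',cv2.cvtColor(o,cv2.COLOR_RGB2BGR))
E
```

```text
time: 8.1
tool_pos: [401.2, 178.2, 152.9]
tcp_rot: [-180.0, -0.0, -162.8]
ft_force: [0.1, 0.0, -2.3]
finger_gap: 13.9
grip_force: 68.8
[401.21367096 178.18294967 152.87049754] [-1.79998943e+02 -2.24810137e-03 -1.62802244e+02]
```

View pics/m4.png

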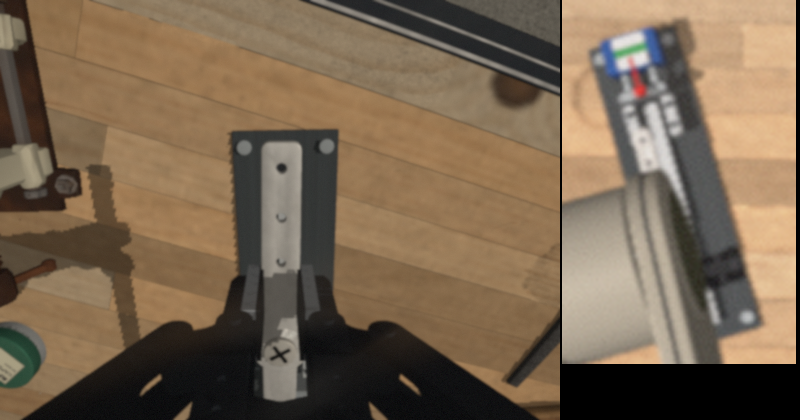

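Wrist view: the jig's near end under the bar, plate corners (230,131) and (338,130), screws (244,147) and (326,146), with the bar centred at u≈281. The top view shows the bar over the rib, its front end short of the rails.

```bash
python3 - <<'E'
from h import *
w=load('w4');t=load('top0');p=np.array([401.2,178.2,152.9])
c=[onz(w,q,4)[:2] for q in((231,131),(338,130))];sc=[onz(w,q,6)[:2] for q in((244,147),(326,146))]
print(c,np.linalg.norm(c[0]-c[1]),'mid',(c[0]+c[1])/2,'screw mid',(sc[0]+sc[1])/2, np.linalg.norm(sc[0]-sc[1]))
for a,b in(c,sc): d=a-b; print('ang from width',np.degrees(np.arctan2(-d[0],d[1])))
g=cv2.GaussianBlur(cv2.cvtColor(np.array(w['img']),cv2.COLOR_RGB2GRAY).astype(np.float32),(3,3),0)
for lo,hi in((325,350),(222,246)):
    P=[]
    for v in range(150,262,3):
        d=np.abs(np.gradient(g[v]));P.append(onz(w,(lo+np.argmax(d[lo:hi]),v),4)[:2])
    vx,vy,x,y=cv2.fitLine(np.array(P,np.float32),cv2.DIST_HUBER,0,.01,.01).ravel();vx,vy=(vx,vy) if vx>0 else(-vx,-vy)
    print('edge ang',np.degrees(np.arctan2(vy,vx)),(x,y))
# far features from top: green zone, screws, housing
N=lambda x,y:(140+(x-275)/3,170+y/3)
for nm,q,z in(('green strip mid',(340,44),33),('stop pad/pointer head',(350,90),36),('railL',(342,130),23),('railR',(386,117),23),('ribfar',(363,105),12)):
    print(nm,onz(t,N(*q),z)[:2])
near=(c[0]+c[1])/2
for yaw in(16.5,17,17.5,18):
    u=np.array([np.cos(np.radians(yaw)),np.sin(np.radians(yaw))]);print(yaw,near+135*u)
E
```

```text
[array([365.36618894, 126.34127487]), array([339.54377334, 207.26692731])] 84.94562007157776 mid [352.45498114 166.80410109] screw mid [364.19367138 170.87082905] 65.50340774551755
ang from width -162.30273382927183
ang from width -162.1335698964074
edge ang 18.267889 (np.float32(398.42606), np.float32(226.56795))
edge ang 17.042425 (np.float32(428.43002), np.float32(144.83884))
green strip mid [617.77322393 252.68718477]
stop pad/pointer head [579.9751618  242.37093954]
railL [548.97302447 249.89753366]
railR [560.31502392 214.98168092]
ribfar [571.17763437 236.04787657]
16.5 [481.89564535 205.14617262]
17 [481.55612319 206.27428123]
17.5 [481.20676949 207.39938402]
18 [480.84761084 208.52139533]
```

```bash
cat >> h.py <<'E'
JY=17.75;JO=np.array([481.0,207.95]);JU=np.array([np.cos(np.radians(JY)),np.sin(np.radians(JY))])
def jrow(x,z,y=0): q=JO+x*JU+y*np.array([-JU[1],JU[0]]);row([*q,z],JY+180)
def jst():
    s=status.sense();d=s['tool_pos'][:2]-JO;f=s['ft_force']
    print('t',s['time'],'jig xy',d@JU,d@[-JU[1],JU[0]],'z',s['tool_pos'][2],s['tcp_rot'],'Fx,Fy,Fz',f[:2]@JU,f[:2]@[-JU[1],JU[0]],f[2],'gap',s['finger_gap'],s['grip_force'])
E
python3 - <<'E'
from h import *
jst();jrow(-85,22);jrow(-56.5,22);jrow(-56.5,12.5)
E
```

```text
t 8.2 jig xy -84.24863880098319 -4.065650051145483 z 153.79912976575395 [-1.79999462e+02  1.26169945e-01 -1.62810321e+02] Fx,Fy,Fz 0.5364139468989476 -0.8229756990256468 -1.6831165447478909 gap 13.947622238440792 68.84703755378723
[ 0.11  0.41 13.18] [-0.      0.0022 -0.0098]
[-2.74  0.43 13.19] [-0.      0.0022 -0.0098]
[-2.74  0.43 14.14] [-0.      0.0022 -0.0098]
```

```bash
python3 -m handwheel '{"series": [[[0.1,0.4,4,0,0,-0.01,0],[0.1,0.4,8,0,0,-0.01,0],[0.1,0.4,11,0,0,-0.01,0],[0.1,0.4,12.5,0,0,-0.01,0],[0.1,0.4,13.1,0,0,-0.01,0],[0.1,0.4,13.1,0,0,-0.01,0],[0.1,0.4,13.1,0,0,-0.01,0]]]}'
python3 - <<'E'
from h import *
jst();jrow(-56.5,22);jrow(-56.5,12.5)
E
```

```text
time: 9.07
tool_pos: [400.0, 182.0, 22.6]
tcp_rot: [180.0, 0.1, -162.2]
ft_force: [0.5, -0.1, -1.6]
finger_gap: 14.1
grip_force: 68.8
t 9.075 jig xy -85.01380475584969 0.0052824346372459105 z 22.579648057494595 [ 1.79999816e+02  1.25231627e-01 -1.62230040e+02] Fx,Fy,Fz 0.4844615016361583 -0.23084469393553483 -1.6482460630500109 gap 14.097428931168983 68.82831931114197
[-2.85 -0.    0.06] [0.     0.0022 0.0003]
[-2.85 -0.    1.01] [0.     0.0022 0.0003]
```

```bash
python3 -m handwheel '{"series": [[[-0.5,0,0,0,0,0,0],[-1.2,0,0,0,0,0,0],[-2,0,0,0,0,0,0],[-2.8,0,0,0,0,0,0],[-2.8,0,0,0,0,0,0],[-2.8,0,0,0,0,0,0]]]}'
python3 - <<'E'
from h import *
jst()
t=snap('top','t5.png');s=snap('side','s5.png')
b=cv2.resize(np.array(t['img'])[165:265,135:225],None,fx=5,fy=5,interpolation=cv2.INTER_CUBIC)
c=np.rint(proj(s,(JO[0]+30,JO[1]+10,20))).astype(int)
a=cv2.resize(np.array(s['img'])[c[1]-40:c[1]+40,c[0]-35:c[0]+35],None,fx=5,fy=5,interpolation=cv2.INTER_CUBIC)
o=np.zeros((500,800,3),np.uint8);o[:,:450]=b;o[:a.shape[0],450:450+a.shape[1]]=a
cv2.imwrite('pics/m5.png',cv2.cvtColor(o,cv2.COLOR_RGB2BGR));print(c)
E
```

```text
time: 9.82
tool_pos: [425.3, 190.2, 21.1]
tcp_rot: [-180.0, -0.0, -162.2]
ft_force: [-0.1, 0.7, -2.2]
finger_gap: 13.9
grip_force: 68.8
t 9.825 jig xy -58.45770986629349 0.035698839603477264 z 21.05490877987961 [-1.79999000e+02 -4.08451670e-02 -1.62224897e+02] Fx,Fy,Fz 0.1262379137233276 0.6496521849159406 -2.22449421544544 gap 13.907408651971581 68.83704900741577
[234 178]
```

View pics/m5.png

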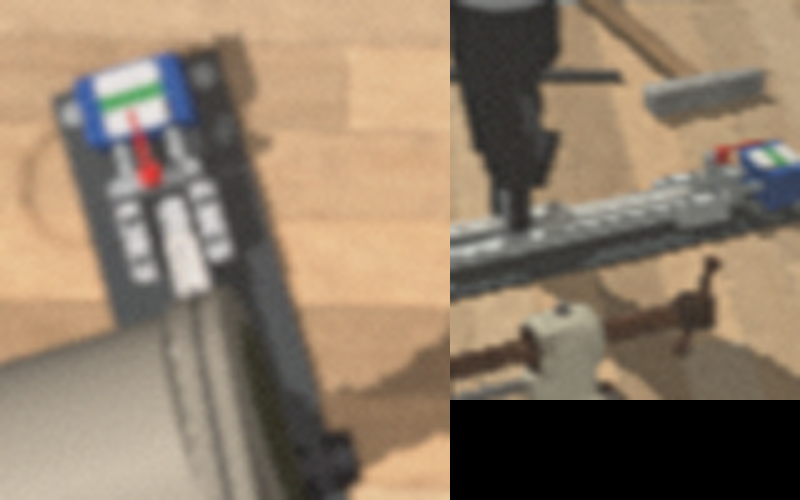

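The bar's front end (crop (175–185, 195–290)) sits centred between the rails at (130,235) and (212,220), short of the stop. Lowering onto the rib, watching Fz.

```bash
python3 -m handwheel '{"series": [[[0,0,0.3,0,0,0,0],[0,0,0.5,0,0,0,0],[0,0,0.6,0,0,0,0],[0,0,0.6,0,0,0,0]]]}'; python3 -m handwheel '{"series": [[[0,0,0.1,0,0,0,0],[0,0,0.2,0,0,0,0],[0,0,0.2,0,0,0,0]]]}'
python3 -c "
from h import *
jst()"
```

```text
time: 10.42
tool_pos: [425.4, 190.2, 15.1]
tcp_rot: [180.0, -0.0, -162.2]
ft_force: [0.0, -0.1, -3.0]
finger_gap: 14.0
grip_force: 68.8
time: 10.8
tool_pos: [425.6, 190.3, 13.3]
tcp_rot: [180.0, 0.0, -162.2]
ft_force: [0.0, 0.2, -1.7]
finger_gap: 13.9
grip_force: 68.9
t 10.8 jig xy -58.137398152053656 0.0473659325846317 z 13.270367286564118 [ 1.79998531e+02  4.68471454e-03 -1.62227317e+02] Fx,Fy,Fz 0.06695419572999209 0.1585337832789753 -1.6861977446338399 gap 13.927868441246314 68.86065244674683
```

```bash
for i in 1 ; do python3 -m handwheel '{"series": [[[0,0,0.1,0,0,0,0],[0,0,0.1,0,0,0,0]]]}'|sed -n '2p;4p'; done; python3 -m handwheel '{"series": [[[0,0,0.1,0,0,0,0],[0,0,0.1,0,0,0,0]]]}'|sed -n '2p;4p';python3 -m handwheel '{"series": [[[0,0,0.1,0,0,0,0],[0,0,0.1,0,0,0,0]]]}'|sed -n '2p;4p'
```

```text
tool_pos: [425.7, 190.3, 12.6]
ft_force: [-1.2, -1.0, 1.8]
tool_pos: [425.8, 190.3, 12.5]
ft_force: [-7.6, -3.4, 13.6]
tool_pos: [425.8, 190.3, 12.4]
ft_force: [-13.7, -5.3, 27.1]
```

```bash
python3 -m handwheel '{"series": [[[0,0,-0.16,0,0,0,0],[0,0,-0.16,0,0,0,0],[0,0,-0.16,0,0,0,0]]]}'
python3 -m handwheel '{"series": [[[-0.3,0,0,0,0,0,0],[-0.6,0,0,0,0,0,0],[-0.9,0,0,0,0,0,0],[-1.2,0,0,0,0,0,0],[-1.2,0,0,0,0,0,0],[-1.2,0,0,0,0,0,0]]]}'
python3 -c "
from h import *
jst()"
```

```text
time: 11.92
tool_pos: [425.9, 190.4, 12.5]
tcp_rot: [-180.0, 0.0, -162.2]
ft_force: [-4.3, -0.8, 8.9]
finger_gap: 14.2
grip_force: 69.9
time: 12.68
tool_pos: [436.8, 193.9, 12.5]
tcp_rot: [180.0, -0.1, -162.2]
ft_force: [-7.1, -2.1, 12.9]
finger_gap: 13.8
grip_force: 70.3
t 12.675 jig xy -46.40737819472012 0.10467982120295896 z 12.50539148251896 [ 1.79999067e+02 -5.14045862e-02 -1.62220535e+02] Fx,Fy,Fz -7.374415889596516 0.20688883818342524 12.916676140464178 gap 13.808616915595593 70.34343481063843
```

```bash
python3 -m handwheel '{"series": [[[0,0,-0.08,0,0,0,0],[-0.2,0,-0.08,0,0,0,0],[-0.4,0,-0.08,0,0,0,0],[-0.6,0,-0.08,0,0,0,0],[-0.6,0,-0.08,0,0,0,0],[-0.6,0,-0.08,0,0,0,0]]]}'
python3 -c "
from h import *
jst()
t=snap('top','t6.png');s0=load('t5')
for S in(s0,t):
    im=np.array(S['img'])[165:215,140:190];h=cv2.cvtColor(cv2.resize(im,None,fx=6,fy=6,interpolation=cv2.INTER_CUBIC),cv2.COLOR_RGB2HSV)
    m=cv2.inRange(h,(0,150,110),(8,255,255))|cv2.inRange(h,(172,150,110),(180,255,255));p=np.argwhere(m)[:,::-1]/6+[140,165];print(len(p),p.mean(0),onz(S,p.mean(0),36)[:2]@JU)
"
```

```text
time: 13.42
tool_pos: [443.0, 195.8, 12.6]
tcp_rot: [180.0, 0.0, -162.2]
ft_force: [0.7, 0.5, -1.0]
finger_gap: 14.0
grip_force: 68.9
t 13.425 jig xy -39.93326671745218 0.03550990321666854 z 12.614143353056054 [ 1.79998859e+02  2.87858627e-02 -1.62226592e+02] Fx,Fy,Fz 0.8369123798134115 0.2669208387808389 -0.9968800704210461 gap 14.04267096099413 68.92303054736232
517 [164.73984526 198.55770471] 629.8278998323593
497 [164.79242119 198.6130114 ] 629.6619125285813
```

```bash
python3 -m handwheel '{"series": [[[-0.2,0,0,0,0,0,0],[-0.4,0,0,0,0,0,0],[-0.4,0,0,0,0,0,0]]]}'>/dev/null; python3 -c "
from h import *
jst()"; python3 -m handwheel '{"series": [[[-0.2,0,0,0,0,0,0],[-0.4,0,0,0,0,0,0],[-0.4,0,0,0,0,0,0]]]}' >/dev/null; python3 -c "
from h import *
jst()"
```

```text
t 13.85 jig xy -36.10378229767467 0.044906689654215355 z 12.587151544291569 [ 1.79999663e+02 -2.90168834e-03 -1.62227132e+02] Fx,Fy,Fz 0.3837740526813394 -0.08077706561737186 -0.8527229157802836 gap 13.831645276249116 68.91061828493548
t 14.225 jig xy -33.11165301932127 0.07354920111756663 z 12.544638249891507 [-1.79997772e+02 -1.32902961e-01 -1.62220342e+02] Fx,Fy,Fz -7.195004515560162 -0.41181999540161474 5.703981317216718 gap 14.041557974105668 69.5667435751194
```

```bash
cat > q.py <<'E'
from h import *
jst();t=snap('top')
im=np.array(t['img'])[165:215,140:190];h=cv2.cvtColor(cv2.resize(im,None,fx=6,fy=6,interpolation=cv2.INTER_CUBIC),cv2.COLOR_RGB2HSV)
m=cv2.inRange(h,(0,150,110),(8,255,255))|cv2.inRange(h,(172,150,110),(180,255,255));p=np.argwhere(m)[:,::-1]/6+[140,165];print('pointer moved',onz(t,p.mean(0),36)[:2]@JU-629.75)
E
python3 -m handwheel '{"series": [[[-0.2,0,0,0,0,0,0],[-0.3,0,0,0,0,0,0],[-0.3,0,0,0,0,0,0]]]}'>/dev/null; python3 q.py; python3 -m handwheel '{"series": [[[-0.2,0,0,0,0,0,0],[-0.3,0,0,0,0,0,0],[-0.3,0,0,0,0,0,0],[-0.3,0,0,0,0,0,0]]]}' >/dev/null; python3 q.py
```

```text
t 14.6 jig xy -31.343413134361494 0.08053454728791613 z 12.452835550620687 [-179.99412968   -0.28772353 -162.21560046] Fx,Fy,Fz -14.375311745944611 -0.7227599747303175 11.592697197775555 gap 14.28820064003469 70.26203866058495
pointer moved 4.522278280057435
t 15.15 jig xy -29.301295565196337 0.1205740430584441 z 12.440557256549509 [-179.99365702   -0.4037612  -162.20968928] Fx,Fy,Fz -18.445849165610102 0.8402696507513137 17.575408990518678 gap 13.76930559779119 70.82515186280943
pointer moved 6.062601206124555
```

```bash
python3 -m handwheel '{"series": [[[0,0,-0.1,0,0,0,0],[0,0,-0.1,0,0,0,0],[0,0,-0.1,0,0,0,0]]]}'>/dev/null; python3 q.py; python3 -m handwheel '{"series": [[[-0.1,0,0,0,0,0,0],[-0.15,0,0,0,0,0,0],[-0.15,0,0,0,0,0,0],[-0.15,0,0,0,0,0,0]]]}' >/dev/null; python3 q.py
```

```text
t 15.575 jig xy -28.673407673834603 0.12843825536653955 z 12.550075154415637 [ 179.99955835   -0.29999476 -162.21620503] Fx,Fy,Fz -9.183363395266433 -0.7319789841911266 2.287224488495334 gap 14.291889233645751 69.314885463682
pointer moved 6.871162413757361
t 16.125 jig xy -28.030880928078783 0.1061857870624311 z 12.518803797539261 [-179.99543773   -0.41195687 -162.21356003] Fx,Fy,Fz -14.775028009642899 -0.43245113710316885 8.223450876618696 gap 13.987898294568854 69.84347722143866
pointer moved 7.218387700504877
```

```bash
python3 -m handwheel '{"series": [[[-0.1,0,-0.06,0,0,0,0],[-0.2,0,-0.09,0,0,0,0],[-0.3,0,-0.12,0,0,0,0],[-0.3,0,-0.12,0,0,0,0],[-0.3,0,-0.12,0,0,0,0],[-0.3,0,-0.12,0,0,0,0]]]}'>/dev/null; python3 q.py
```

```text
t 16.925 jig xy -25.498721608876888 0.12342579196418374 z 12.787673400065696 [-179.99927942   -0.45110276 -162.21608475] Fx,Fy,Fz -10.401749637521267 0.5866241170086589 -0.5624937120541178 gap 14.05338615652639 68.96484375
pointer moved 9.387086958587815
```

```bash
python3 -m handwheel '{"series": [[[0,0,0,0,0,0,0],[0,0,0,0,0,0,0],[0,0,0,0,0,0,0],[0,0,0,0,0,0,0],[0,0,0,0,0,0,0],[0,0,0,0,0,0,0]]]}'>/dev/null; python3 q.py; python3 - <<'E'
from h import *
# bar line from wrist view: near end and disc, in jig frame
w=snap('wrist');g=cv2.GaussianBlur(cv2.cvtColor(np.array(w['img']),cv2.COLOR_RGB2GRAY).astype(float),(3,3),0)
for v in(160,185,200,225,240):
    d=np.abs(np.gradient(g[v]));u=(250+np.argmax(d[250:275])+288+np.argmax(d[288:315]))/2
    X=onz(w,(u,v),21)[:2]-JO;print(np.round([X@JU,X@[-JU[1],JU[0]]],1))
E
```

```text
t 17.725 jig xy -25.4713694932161 0.118952343698414 z 12.78903126086067 [-179.99888676   -0.44751241 -162.21846985] Fx,Fy,Fz -10.415341993405603 -0.344175895980986 -1.0597819409689129 gap 14.23073696433495 68.9645791053772
pointer moved 9.33043497017411
[-82.5   0.5]
[-72.9   0.5]
[-66.9   0.5]
[-56.5   0.3]
[-50.    0.3]
```

Steady: the stop pushes back with about 10 N, the pointer is about 9.4 mm in, and the bar is centred and aligned. Handing in.

```bash
python3 -c "
from bench import r
print(r.hand_in())"
```

```text
the job is handed in; nothing more can be done
None
```

I handed the job in with the bar held pressed against the stop at about 10 N, the stop pushed in about 9.4 mm (green zone). The bar was steady, flat on the rib and centred within about 0.5 mm by my last measurements; the judge returned no verdict.

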